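# Close the round test kiln

### The arm

A 7-joint arm with a two-finger parallel gripper is mounted at the origin on the work surface. World frame = base frame: x ahead of the robot, y to its left, z up, the work surface at z = 0. Lengths are in m, angles in rad, forces in N, time in s.
With the tool pointing down it reaches from about 0.4 to 0.85 m from the base axis. Payload 4.5 kg.
Tool frame: the origin (TCP) lies on the centre line of the jaws, within the pads' length; the fingertips stand 11 mm ahead of it and the grasp point (between the pads) lies 8 mm behind it; z points along the fingers, y is the line along which they close (so a half turn about z gives the same grasp; the last joint's range is limited). The gripper opens to 88 mm and grips with 3 to 60 N. Pads are 18 mm wide; open, the fingers measure 123 mm over their backs; the gripper's body (75 mm by 187 mm) begins 45 mm behind the grasp point.
Start: joints at [1.163, 0.689, -0.195, 1.565, 0.157, 0.902, -0.215], TCP at [0.267, -0.565, 0.25] pointing down, gripper open.
Joint ranges: [-3.01, 3.01], [-0.46, 2.08], [-1.47, 1.51], [0.13, 2.56], [-1, 4.14], [0.04, 2.09], [-2.66, 2.66]. Speed limits (rad/s): [2.57, 2.57, 3.14, 3.14, 3.14, 3.14, 3.14].

### API

Orientations are given as a unit quaternion [x, y, z, w].
In Python, from plant import * gives the robot as it stands. The module is installed in compiled form; this text tells all that it offers.
- The arm moves only by the tool send_rows, never from a script. Its argument "motion" is a list of rows, each an object of numbers: "x", "y", "z": the shift along the tool's x, y, z in cm; "rx", "ry", "rz": the turn, a rotation vector about the tool's x, y, z in rad; "jaw": the finger opening in cm, from 0 to 8.81. In form: [{"x": .., "y": .., "z": .., "rx": .., "ry": .., "rz": .., "jaw": ..}, ...]. A call has exactly 5 rows; each row shifts and turns the commanded pose from where the row before left it, along the tool's axes as they then stand; what a row does not reach is not made up. A row lasts 1/10 s, in which the tool goes at most 50 mm and 8.59 degrees, less where a joint would pass 70% of its speed; a pose out of reach is approached as far as the arm can. A call is refused whole if a number of a shift passes 5 or a number of a turn 0.15, either way. A call with a gripper value outside its range is refused whole. The fingers move at their own pace and stop on an object; "grip_force" is the grip in N (left out, the last holds). Time passes only in rows, so rows that do not move let the fingers close, or fill a call up. It gives the time, the measured TCP pose, the force, the opening and the grip force at its end, in the units of the state.
- get_state(): the state, without advancing time (a new reading comes with each control period).
- snapshot(name): name is "side" or "top"; returns a dict with "img" (420x560x3 uint8, red, green, blue), "vertical_fov" (degrees; the focal length in pixels is half the picture's height over the tangent of half this angle, whatever the lens; pixels are square), "cx", "cy" (the principal point, pixels), "extrinsics" (4x4, takes a point from camera to world coordinates). Camera axes: x right, y up, looking along -z (the intrinsics and any distortion apply to the point x, -y, -z); pixel columns grow to the right and rows downward; lengths in m; the calibration is good to about 2 mm. A picture is of the moment at which its call begins. There is no depth.
- finish_job(): hands the job in; it is judged then, once.
The state is a dict: "clock": time; "q": joint angles; "qd": joint speeds; "joint_torque": joint torques, N m; "tool_pos": TCP position; "eef_rot": TCP orientation; "contact_force": force on the tool from outside, world axes, zero at the start; "moment": the same for the moment, N m; "opening": opening from 0.0 (shut) to 1.0 (fully open); "finger_force": force on a finger pad.
Only numpy, scipy, OpenCV 4.12 (cv2) and the standard library are available. Lean on these libraries where they do the work, as an engineer would, in place of code of your own. Each camera call takes 0.05 s, during which the arm holds its last target. There are 200 camera calls.

### The job

The round test kiln is loaded and ready to fire: lower its lid gently until it rests fully closed on the rim, without letting it slam. Leave the lid of the square kiln standing open as it is.

Things in the scene. Friction and masses are not known exactly. Their poses are not given: they have to be found in the camera images.
- round_lid (a joint): Opening angle of the round kiln's lid, rad: 0 = closed on the rim, growing as it lifts, at most 0.95; starts at 0.5 to 0.8. Stiff hinge: the lid (about 0.6 kg) stays where it is left; at the handle it takes 1 to 3 N down, 6 to 8 N up. The kiln is a fixed steel drum 220 mm across, rim 120 mm above the table, left or right of the square kiln; lid a pale disc 220 mm across, 35 mm thick.
- round_lid_bar (a point): Middle of the round lid's handle bar: a dark steel rod 14 mm thick, 100 mm long, parallel to the hinge, on two side arms at its ends (a U-shaped loop) ahead of the lid's edge on the robot's side. 48 mm free gap between rod and lid edge. The rod can turn between gripper pads as the lid swings. Axes turn with the lid: y along the rod, x towards the hinge, z out of the lid's upper face.
- round_lid_hinge (a point): Middle of the round lid's hinge line, on the kiln's far side from the robot, 120 mm above the table, level with rim and lid underside. Axes turn with the lid: y along the hinge (level), x away from the handle, z out of the lid's upper face. In them the bar's middle is at x -285, y 0, z +17.5 mm. Opening turns the lid positively about y (bar goes up). The kiln is turned up to 0.2 rad.
- square_lid_bar (a point): Middle of the handle bar of the other kiln, the square one (220 mm square, pale square lid, the same handle and hinge as on the round one). Its lid stands open too, between 0.5 and 0.8 rad, and must stay as it is.

How it is judged:
At the end, for the whole second after the job is handed in: The round kiln's lid is closed to within 0.04 rad (about 11 mm at the handle) and at rest, and the handle of the square kiln's lid is within 20 mm of where it started (value of joint round_lid below 0.04 rad and velocity of joint round_lid between -0.05 and 0.05 rad/s and distance of square_lid_bar from where it was at the start of the episode below 0.02 m); the robot touches nothing.
It fails at once if the round kiln's lid slams: it comes down faster than 1.5 rad/s (about 0.43 m/s at the handle) in the last 0.12 rad before it is closed (value of joint round_lid below 0.12 rad and velocity of joint round_lid below -1.5 rad/s).
It fails at once if the square kiln's lid is moved by more than 20 mm at its handle (distance of square_lid_bar from where it was at the start of the episode above 0.02 m).
It also fails if it takes over 38 s, if anything falls off the work surface, if the arm or the gripper's body presses on something with over 40 N, if the wrist force passes 120 N, or if a joint passes its speed limit or range.

## Working session

There is one attempt and no reset: what is moved stays moved. The work goes in short steps, Python scripts to look and compute and a tool call to move; the robot and the scene stay as the last step left them, time stands still between calls to the robot, and variables do not carry over. Pictures are saved under pics/ and viewed, at most 10 in all, crops included, and the job is handed in when it is done.

Besides the shell and the picture viewer there is one more tool, called after ">>>" as a command line: name --argument value ..., lists and objects as JSON in quotes. send_rows: Moves the arm, as the interface text tells. Its arguments: {"type":"object","properties":{"motion":{"type":"array"},"grip_force":{"type":"number"}},"required":["motion"]}

```bash
mkdir -p pics; python3 - <<'E'
from plant import *
import cv2,json
s=get_state();print(s)
for n in("side","top"):
    d=snapshot(n);cv2.imwrite(f"pics/{n}0.png",d["img"][:,:,::-1]);print({k:(v.tolist() if hasattr(v,'tolist') else v) for k,v in d.items() if k!="img"})
E
```

```text
{'clock': 0.0, 'q': array([ 1.16283873,  0.68998511, -0.19451334,  1.56633491,  0.15733257,
        0.90250512, -0.21511293]), 'qd': array([ 1.64038182e-03,  3.01673781e-04,  3.15092725e-05,  2.85878907e-04,
       -1.75249115e-04, -8.17068112e-04, -6.24135915e-04]), 'joint_torque': array([-9.73456226e-04, -5.27551746e+01, -1.26714092e+00, -1.53425717e+01,
       -5.26290166e-02,  6.67495566e-03,  1.77095890e-04]), 'tool_pos': array([ 0.26689339, -0.56447393,  0.24891174]), 'eef_rot': array([ 9.75695014e-01,  2.19131002e-01, -2.78368030e-04, -8.75480642e-04]), 'contact_force': array([ 0.3730269 ,  0.06926132, -0.3303736 ]), 'moment': array([ 0.02860813, -0.01268653, -0.03550187]), 'finger_force': 0.0, 'opening': 0.9990095463174425}
{'vertical_fov': 55.389741415264034, 'cx': 280.4588465730692, 'cy': 210.33970741406074, 'extrinsics': [[0.9705352033166299, 0.15382923849757404, -0.1854669364237318, 0.4392663912828489], [-0.24004159189509133, 0.6843481063970589, -0.6885112224439269, -0.5366598606182655], [0.02101078969526146, 0.7127441579234561, 0.7011093438703873, 0.6967918410416125], [0.0, 0.0, 0.0, 1.0]]}
{'vertical_fov': 43.09753889153764, 'cx': 278.6026962057119, 'cy': 201.86627410479835, 'extrinsics': [[0.007345635060112033, 0.9864942425963007, -0.16363114303186502, 0.41871034471862767], [-0.9999680190950273, 0.007764123931843091, 0.0019181154130975553, -0.017363387220369262], [0.0031626622852645087, 0.1636118201840013, 0.9865197260386371, 1.1752105319342416], [0.0, 0.0, 0.0, 1.0]]}
```

View pics/side0.png

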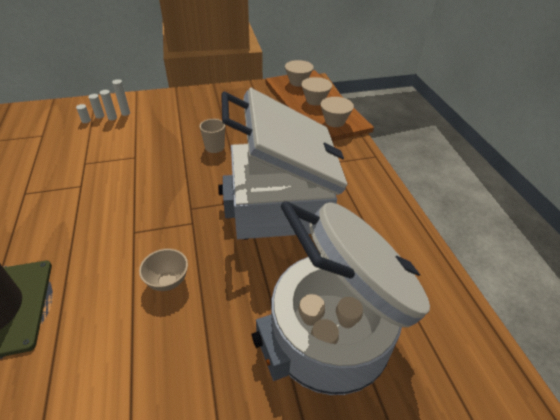

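View pics/top0.png

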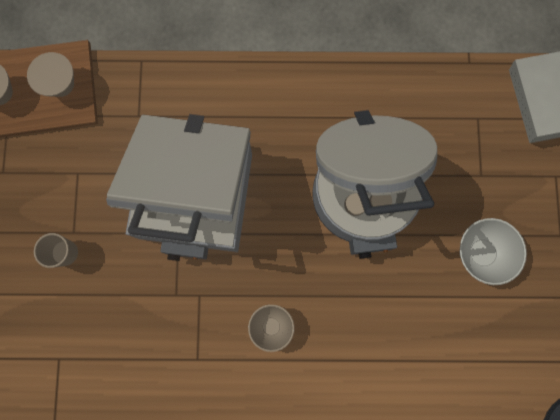

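The round kiln is on the right. Its bar ends are near top (366,211) and (431,203), and near side (287,209) and (313,264). Next I'll take a closer crop of each.

```bash
python3 - <<'E'
import cv2,numpy as np
a=cv2.imread("pics/side0.png")[190:290,270:370];b=cv2.imread("pics/top0.png")[140:240,340:440]
f=lambda i:cv2.resize(i,(400,400),interpolation=cv2.INTER_CUBIC)
cv2.imwrite("pics/crop.png",cv2.convertScaleAbs(np.hstack([f(a),f(b)]),alpha=1.8))
E
```

```text
(no output)
```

View pics/crop.png

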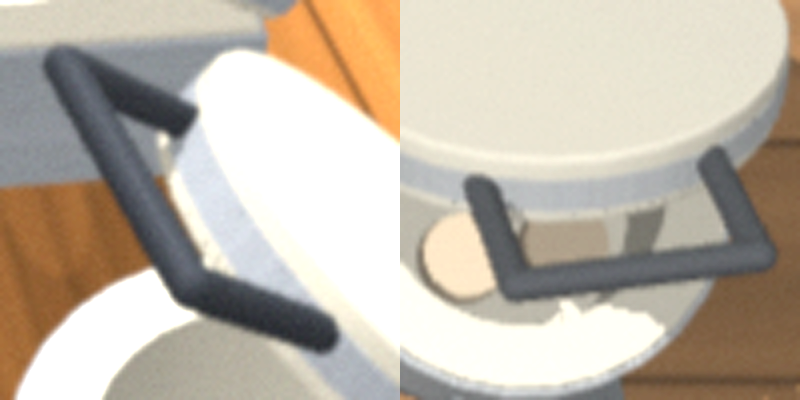

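Bar corner centres from the crop: side (286.5,206.5) and (317.5,261), top (368.3,211.3) and (431.3,202.5).

```bash
cat > h.py <<'E'
from plant import *
import numpy as np
from scipy.spatial.transform import Rotation as R
def cam(d):
    E=np.array(d["extrinsics"]);f=210/np.tan(np.radians(d["vertical_fov"])/2)
    K=np.array([[f,0,d["cx"]],[0,f,d["cy"]],[0,0,1]])
    return K,E
def ray(c,p):
    K,E=c;v=np.linalg.inv(K)@[p[0],p[1],1];v=E[:3,:3]@[v[0],-v[1],-v[2]];return E[:3,3],v/np.linalg.norm(v)
def tri(r1,r2):
    (a,u),(b,v)=r1,r2
    t=np.linalg.lstsq(np.c_[u,-v],b-a,rcond=None)[0]
    p,q=a+t[0]*u,b+t[1]*v
    return (p+q)/2,np.linalg.norm(p-q)
def proj(c,P):
    K,E=c;v=E[:3,:3].T@(np.array(P)-E[:3,3]);v=K@[v[0],-v[1],-v[2]];return v[:2]/v[2]
E
python3 - <<'E'
from h import *
S=cam(snapshot("side"));T=cam(snapshot("top"))
L,e1=tri(ray(S,(286.5,206.5)),ray(T,(368.25,211.25)))
Rr,e2=tri(ray(S,(317.5,261)),ray(T,(431.25,202.5)))
print(L,e1,Rr,e2,np.linalg.norm(L-Rr))
m=(L+Rr)/2;y=L-Rr;yaw=np.arctan2(-y[0],y[1])
print("mid",m,"yaw",yaw)
# z: .12+285 sin th+17.5 cos th
from scipy.optimize import brentq
th=brentq(lambda t:.12+.285*np.sin(t)+.0175*np.cos(t)-m[2],-.1,1)
r=-.285*np.cos(th)+.0175*np.sin(th)
H=m-r*np.array([np.cos(yaw),np.sin(yaw),0]);print("th",th,"hinge",H, "px",proj(S,H),proj(T,H))
for t in(th,.5,.3,.1,0):
    rr=-.285*np.cos(t)+.0175*np.sin(t);print(t,H[:2]+rr*np.array([np.cos(yaw),np.sin(yaw)]),.12+.285*np.sin(t)+.0175*np.cos(t))
print(R.from_quat(get_state()["eef_rot"]).as_matrix())
E
```

```text
[ 0.54675708 -0.16451259  0.32325316] 0.0019959618517903497 [ 0.55954679 -0.26565466  0.32770408] 0.0012791448520039766 0.10204463014539078
mid [ 0.55315193 -0.21508362  0.32547862] yaw 0.12578524414959757
th 0.7419316501774541 hinge [ 0.74985248 -0.19021028  0.32547862] px [431.77861508 195.80380097] [381.40290161  90.89666767]
0.7419316501774541 [ 0.55315193 -0.21508362] 0.32547862010667483
0.5 [ 0.51004112 -0.22053511] 0.27199397333527936
0.3 [ 0.48486341 -0.2237189 ] 0.22094164745817985
0.1 [ 0.47024998 -0.22556681] 0.16586509663671148
0 [ 0.46710413 -0.22596461] 0.1375
[[ 9.03960555e-01  4.27615548e-01 -5.08605618e-04]
 [ 4.27615850e-01 -9.03959975e-01  1.02427022e-03]
 [-2.17652508e-05 -1.14338770e-03 -9.99999346e-01]]
```

>>> send_rows --motion '[{"x": 0,"y": 0,"z": -5,"rx": 0,"ry": 0,"rz": -0.15,"jaw": 0},{"x": 0,"y": 0,"z": -5,"rx": 0,"ry": 0,"rz": -0.15,"jaw": 0},{"x": 0,"y": 0,"z": -5,"rx": 0,"ry": 0,"rz": -0.15,"jaw": 0},{"x": 0,"y": 0,"z": -2,"rx": 0,"ry": 0,"rz": -0.15,"jaw": 0},{"x": 0,"y": 0,"z": 0,"rx": 0,"ry": 0,"rz": -0.15,"jaw": 0}]' --grip_force 20

```text
clock: 0.7
tool_pos: [0.2682, -0.5662, 0.424]
eef_rot: [0.826, 0.564, -0.0, 0.004]
contact_force: [0.3, 0.5, -0.3]
opening: 0.57
finger_force: 0.0
```

>>> send_rows --motion '[{"x": 0,"y": 0,"z": 0,"rx": 0,"ry": 0,"rz": -0.15,"jaw": 0},{"x": 0,"y": 0,"z": 0,"rx": 0,"ry": 0,"rz": -0.15,"jaw": 0},{"x": 0,"y": 0,"z": 0,"rx": 0,"ry": 0,"rz": -0.15,"jaw": 0},{"x": 0,"y": 0,"z": 0,"rx": 0,"ry": 0,"rz": -0.055,"jaw": 0},{"x": 0,"y": 0,"z": 0,"rx": 0,"ry": 0,"rz": 0,"jaw": 0}]'

```text
clock: 1.2
tool_pos: [0.267, -0.565, 0.4194]
eef_rot: [0.661, 0.75, 0.0, -0.0]
contact_force: [0.3, -1.2, -0.1]
opening: 0.118
finger_force: 0.0
```

>>> send_rows --motion '[{"x": 3.1,"y": 3.3,"z": 0},{"x": 3.1,"y": 3.3,"z": 0},{"x": 3.1,"y": 3.3,"z": 0},{"x": 3.1,"y": 3.3,"z": 0},{"x": 3.1,"y": 3.3,"z": 0}]'

```text
schema error: expected keys x, y, z, rx, ry, rz, jaw
```

>>> send_rows --motion '[{"x": 3.1,"y": 3.3,"z": 0},{"x": 3.1,"y": 3.3,"z": 0},{"x": 3.1,"y": 3.3,"z": 0},{"x": 3.1,"y": 3.3,"z": 0},{"x": 0,"y": 0,"z": 0}]'

```text
schema error: expected keys x, y, z, rx, ry, rz, jaw
```

```bash
cat > r.py <<'E'
from h import *
def rel():
    s=get_state();M=R.from_quat(s["eef_rot"]).as_matrix();m=np.array([.5532,-.2151,.3255])
    print(s["clock"],s["tool_pos"],"M",M.round(3).tolist(),"to bar top (tool cm)",(M.T@(m+[0,0,.018]-s["tool_pos"])*100).round(2),s["contact_force"].round(1),s["opening"])
rel()
E
python3 r.py
```

```text
1.2 [ 0.26699694 -0.56495203  0.41936071] M [[-0.126, 0.992, -0.0], [0.992, 0.126, 0.001], [0.001, -0.0, -1.0]] to bar top (tool cm) [31.11 32.79  7.61] [ 0.3 -1.2 -0.1] 0.11764517302016737
```

>>> send_rows --motion '[{"x": 3.1,"y": 3.3,"z": 0,"rx": 0,"ry": 0,"rz": 0,"jaw": 0},{"x": 3.1,"y": 3.3,"z": 0,"rx": 0,"ry": 0,"rz": 0,"jaw": 0},{"x": 3.1,"y": 3.3,"z": 0,"rx": 0,"ry": 0,"rz": 0,"jaw": 0},{"x": 3.1,"y": 3.3,"z": 0,"rx": 0,"ry": 0,"rz": 0,"jaw": 0},{"x": 3.1,"y": 3.3,"z": 0,"rx": 0,"ry": 0,"rz": 0,"jaw": 0}]'

```text
clock: 1.7
tool_pos: [0.4122, -0.389, 0.4198]
eef_rot: [0.662, 0.75, -0.0, 0.0]
contact_force: [1.1, -0.4, 0.0]
opening: 0.002
finger_force: 0.0
```

>>> send_rows --motion '[{"x": 3.1,"y": 3.3,"z": 0,"rx": 0,"ry": 0,"rz": 0,"jaw": 0},{"x": 3.1,"y": 3.3,"z": 0,"rx": 0,"ry": 0,"rz": 0,"jaw": 0},{"x": 3.1,"y": 3.3,"z": 0,"rx": 0,"ry": 0,"rz": 0,"jaw": 0},{"x": 3.1,"y": 3.2,"z": 0,"rx": 0,"ry": 0,"rz": 0,"jaw": 0},{"x": 0,"y": 0,"z": 0,"rx": 0,"ry": 0,"rz": 0,"jaw": 0}]'

```text
clock: 2.2
tool_pos: [0.5297, -0.243, 0.42]
eef_rot: [0.657, 0.754, 0.003, -0.0]
contact_force: [-0.2, 0.2, -0.1]
opening: 0.006
finger_force: 0.0
```

```bash
python3 r.py
```

```text
2.2 [ 0.52969791 -0.2430415   0.42001098] M [[-0.136, 0.991, 0.003], [0.991, 0.136, 0.005], [0.004, 0.004, -1.0]] to bar top (tool cm) [2.41 2.68 7.67] [-0.2  0.2 -0.1] 0.006108409270958621
```

>>> send_rows --motion '[{"x": 1.2,"y": 1.4,"z": 0,"rx": 0,"ry": 0,"rz": 0,"jaw": 0},{"x": 1.2,"y": 1.4,"z": 0,"rx": 0,"ry": 0,"rz": 0,"jaw": 0},{"x": 0,"y": 0,"z": 3,"rx": 0,"ry": 0,"rz": 0,"jaw": 0},{"x": 0,"y": 0,"z": 3,"rx": 0,"ry": 0,"rz": 0,"jaw": 0},{"x": 0,"y": 0,"z": 0,"rx": 0,"ry": 0,"rz": 0,"jaw": 0}]'

```text
clock: 2.7
tool_pos: [0.5478, -0.2243, 0.356]
eef_rot: [0.662, 0.75, -0.002, -0.004]
contact_force: [0.0, -0.8, 0.6]
opening: 0.003
finger_force: 0.0
```

```bash
python3 r.py; python3 -c "
from plant import *
import cv2
cv2.imwrite('pics/s1.png',snapshot('side')['img'][:,:,::-1])"
```

```text
2.7 [ 0.54777781 -0.22425938  0.35595456] M [[-0.124, 0.992, -0.009], [0.992, 0.124, 0.001], [0.002, -0.008, -1.0]] to bar top (tool cm) [0.84 0.66 1.24] [ 0.  -0.8  0.6] 0.0032336592810901376
```

View pics/s1.png

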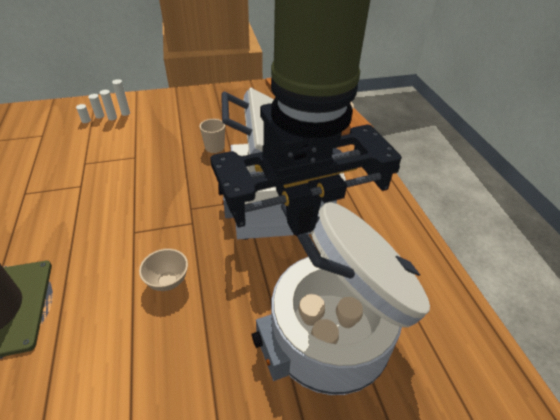

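The closed fingertips stand right over the rod's middle at about (302,225), with roughly 12 mm clearance. I'll descend until they touch.

>>> send_rows --motion '[{"x": 0.8,"y": 0.6,"z": 0.4,"rx": 0,"ry": 0,"rz": 0,"jaw": 0},{"x": 0,"y": 0,"z": 0.5,"rx": 0,"ry": 0,"rz": 0,"jaw": 0},{"x": 0,"y": -0.1,"z": 0.4,"rx": 0,"ry": 0,"rz": 0,"jaw": 0},{"x": 0,"y": -0.3,"z": 0.4,"rx": 0,"ry": 0,"rz": 0,"jaw": 0},{"x": 0,"y": -0.4,"z": 0.4,"rx": 0,"ry": 0,"rz": 0,"jaw": 0}]'

```text
clock: 3.25
tool_pos: [0.5479, -0.216, 0.3392]
eef_rot: [0.661, 0.75, 0.001, 0.001]
contact_force: [0.4, 0.5, 3.5]
opening: 0.006
finger_force: 1.5
```

```bash
python3 r.py
```

```text
3.25 [ 0.54794601 -0.21597641  0.33922647] M [[-0.126, 0.992, 0.002], [0.992, 0.126, -0.0], [-0.001, 0.002, -1.0]] to bar top (tool cm) [ 0.02  0.53 -0.43] [0.4 0.5 3.5] 0.006142415311586809
```

>>> send_rows --motion '[{"x": 0,"y": -0.7,"z": 0.75,"rx": 0,"ry": 0,"rz": 0,"jaw": 0},{"x": 0,"y": -0.7,"z": 0.75,"rx": 0,"ry": 0,"rz": 0,"jaw": 0},{"x": 0,"y": -0.65,"z": 0.8,"rx": 0,"ry": 0,"rz": 0,"jaw": 0},{"x": 0,"y": -0.65,"z": 0.8,"rx": 0,"ry": 0,"rz": 0,"jaw": 0},{"x": 0,"y": -0.6,"z": 0.8,"rx": 0,"ry": 0,"rz": 0,"jaw": 0}]'

```text
clock: 3.75
tool_pos: [0.514, -0.2204, 0.299]
eef_rot: [0.661, 0.75, -0.0, -0.0]
contact_force: [-0.1, -0.1, 4.1]
opening: 0.005
finger_force: 1.6
```

```bash
cat > r2.py <<'E'
from h import *
from scipy.optimize import brentq
s=get_state();p=s["tool_pos"];M=R.from_quat(s["eef_rot"]).as_matrix()
g=lambda t:(-.285*np.cos(t)+.0175*np.sin(t),.138+.285*np.sin(t)+.0175*np.cos(t))
th=brentq(lambda t:g(t)[1]-p[2],-.3,1);u=np.array([np.cos(.1258),np.sin(.1258)])
print(s["clock"],p.round(4),"force",s["contact_force"].round(1),"th if touching",round(th,3),"y to go in cm",round(100*(g(th)[0]+ (np.array([.74985,-.1902])-p[:2])@u),2), "x err cm",round(100*(np.array([.74985,-.1902])-p[:2])@[-u[1],u[0]],2),"tilt",M[:,2].round(3))
E
python3 r2.py
```

```text
3.75 [ 0.514  -0.2204  0.299 ] force [-0.1 -0.1  4.1] th if touching 0.538 y to go in cm 0.2 x err cm 0.04 tilt [-0.001 -0.    -1.   ]
```

>>> send_rows --motion '[{"x": 0,"y": -0.5,"z": 0.85,"rx": 0,"ry": 0,"rz": 0,"jaw": 0},{"x": 0,"y": -0.5,"z": 0.85,"rx": 0,"ry": 0,"rz": 0,"jaw": 0},{"x": 0,"y": -0.45,"z": 0.9,"rx": 0,"ry": 0,"rz": 0,"jaw": 0},{"x": 0,"y": -0.4,"z": 0.9,"rx": 0,"ry": 0,"rz": 0,"jaw": 0},{"x": 0,"y": -0.4,"z": 0.9,"rx": 0,"ry": 0,"rz": 0,"jaw": 0}]'

```text
clock: 4.25
tool_pos: [0.4921, -0.2231, 0.2548]
eef_rot: [0.661, 0.75, -0.0, -0.0]
contact_force: [-2.3, -0.9, 3.0]
opening: 0.008
finger_force: 1.6
```

```bash
python3 r2.py
```

```text
4.25 [ 0.4921 -0.2231  0.2548] force [-2.3 -0.9  3. ] th if touching 0.36 y to go in cm -0.07 x err cm 0.03 tilt [-0. -0. -1.]
```

>>> send_rows --motion '[{"x": 0,"y": -0.35,"z": 0.9,"rx": 0,"ry": 0,"rz": 0,"jaw": 0},{"x": 0,"y": -0.35,"z": 0.9,"rx": 0,"ry": 0,"rz": 0,"jaw": 0},{"x": 0,"y": -0.3,"z": 0.9,"rx": 0,"ry": 0,"rz": 0,"jaw": 0},{"x": 0,"y": -0.25,"z": 0.9,"rx": 0,"ry": 0,"rz": 0,"jaw": 0},{"x": 0,"y": -0.25,"z": 0.9,"rx": 0,"ry": 0,"rz": 0,"jaw": 0}]'

```text
clock: 4.75
tool_pos: [0.4777, -0.2247, 0.2099]
eef_rot: [0.661, 0.75, 0.0, 0.0]
contact_force: [-1.9, -1.3, 2.7]
opening: 0.004
finger_force: 1.2
```

```bash
python3 r2.py
```

```text
4.75 [ 0.4777 -0.2247  0.2099] force [-1.9 -1.3  2.7] th if touching 0.193 y to go in cm -0.2 x err cm 0.01 tilt [ 0.  0. -1.]
```

>>> send_rows --motion '[{"x": 0,"y": -0.25,"z": 0.8,"rx": 0,"ry": 0,"rz": 0,"jaw": 0},{"x": 0,"y": -0.2,"z": 0.7,"rx": 0,"ry": 0,"rz": 0,"jaw": 0},{"x": 0,"y": -0.15,"z": 0.6,"rx": 0,"ry": 0,"rz": 0,"jaw": 0},{"x": 0,"y": -0.1,"z": 0.6,"rx": 0,"ry": 0,"rz": 0,"jaw": 0},{"x": 0,"y": -0.1,"z": 0.6,"rx": 0,"ry": 0,"rz": 0,"jaw": 0}]'

```text
clock: 5.25
tool_pos: [0.4703, -0.2257, 0.1774]
eef_rot: [0.661, 0.75, 0.0, 0.001]
contact_force: [1.4, 0.3, 1.7]
opening: 0.003
finger_force: 0.8
```

```bash
python3 r2.py
```

```text
5.25 [ 0.4703 -0.2257  0.1774] force [1.4 0.3 1.7] th if touching 0.077 y to go in cm -0.1 x err cm 0.02 tilt [ 0.001  0.    -1.   ]
```

22 mm are left, so I'll slow down.

>>> send_rows --motion '[{"x": 0,"y": -0.1,"z": 0.5,"rx": 0,"ry": 0,"rz": 0,"jaw": 0},{"x": 0,"y": -0.05,"z": 0.4,"rx": 0,"ry": 0,"rz": 0,"jaw": 0},{"x": 0,"y": -0.05,"z": 0.4,"rx": 0,"ry": 0,"rz": 0,"jaw": 0},{"x": 0,"y": 0,"z": 0.3,"rx": 0,"ry": 0,"rz": 0,"jaw": 0},{"x": 0,"y": 0,"z": 0.2,"rx": 0,"ry": 0,"rz": 0,"jaw": 0}]'

```text
clock: 5.75
tool_pos: [0.4674, -0.2261, 0.1594]
eef_rot: [0.661, 0.75, -0.0, -0.0]
contact_force: [-0.5, 0.7, 1.8]
opening: 0.007
finger_force: 0.8
```

>>> send_rows --motion '[{"x": 0,"y": 0,"z": 0.15,"rx": 0,"ry": 0,"rz": 0,"jaw": 0},{"x": 0,"y": 0,"z": 0.1,"rx": 0,"ry": 0,"rz": 0,"jaw": 0},{"x": 0,"y": 0,"z": 0,"rx": 0,"ry": 0,"rz": 0,"jaw": 0},{"x": 0,"y": 0,"z": 0,"rx": 0,"ry": 0,"rz": 0,"jaw": 0},{"x": 0,"y": 0,"z": 0,"rx": 0,"ry": 0,"rz": 0,"jaw": 0}]'

```text
clock: 6.25
tool_pos: [0.4677, -0.2262, 0.1572]
eef_rot: [0.661, 0.75, -0.0, 0.0]
contact_force: [-0.0, 0.2, -0.6]
opening: 0.01
finger_force: 0.0
```

```bash
python3 r2.py
```

```text
6.25 [ 0.4677 -0.2262  0.1572] force [-0.   0.2 -0.6] th if touching 0.006 y to go in cm -0.05 x err cm 0.03 tilt [ 0. -0. -1.]
```

>>> send_rows --motion '[{"x": 0,"y": 0,"z": 0.15,"rx": 0,"ry": 0,"rz": 0,"jaw": 0},{"x": 0,"y": 0,"z": 0.1,"rx": 0,"ry": 0,"rz": 0,"jaw": 0},{"x": 0,"y": 0,"z": 0.1,"rx": 0,"ry": 0,"rz": 0,"jaw": 0},{"x": 0,"y": 0,"z": 0,"rx": 0,"ry": 0,"rz": 0,"jaw": 0},{"x": 0,"y": 0,"z": 0,"rx": 0,"ry": 0,"rz": 0,"jaw": 0}]'

```text
clock: 6.75
tool_pos: [0.4679, -0.2262, 0.1555]
eef_rot: [0.661, 0.75, -0.0, 0.001]
contact_force: [-3.7, 0.1, 18.3]
opening: 0.007
finger_force: 9.0
```

```bash
python3 r2.py
```

```text
6.75 [ 0.4679 -0.2262  0.1555] force [-3.7  0.1 18.3] th if touching 0.0 y to go in cm -0.07 x err cm 0.03 tilt [ 0.001 -0.002 -1.   ]
```

The lid is on the rim: 18 N at the expected closed height. I'll retreat straight up.

>>> send_rows --motion '[{"x": 0,"y": 0,"z": -0.5,"rx": 0,"ry": 0,"rz": 0,"jaw": 0},{"x": 0,"y": 0,"z": -2,"rx": 0,"ry": 0,"rz": 0,"jaw": 0},{"x": 0,"y": 0,"z": -4,"rx": 0,"ry": 0,"rz": 0,"jaw": 0},{"x": 0,"y": 0,"z": -4,"rx": 0,"ry": 0,"rz": 0,"jaw": 0},{"x": 0,"y": 0,"z": 0,"rx": 0,"ry": 0,"rz": 0,"jaw": 0}]'

```text
clock: 7.25
tool_pos: [0.4708, -0.2266, 0.2632]
eef_rot: [0.661, 0.75, 0.002, 0.004]
contact_force: [0.5, 0.2, 0.4]
opening: 0.005
finger_force: 0.0
```

```bash
python3 r2.py; python3 -c "
from plant import *
import cv2
cv2.imwrite('pics/s2.png',snapshot('side')['img'][:,:,::-1])"
```

```text
7.25 [ 0.4708 -0.2266  0.2632] force [0.5 0.2 0.4] th if touching 0.393 y to go in cm 2.48 x err cm 0.11 tilt [ 0.009 -0.003 -1.   ]
```

View pics/s2.png

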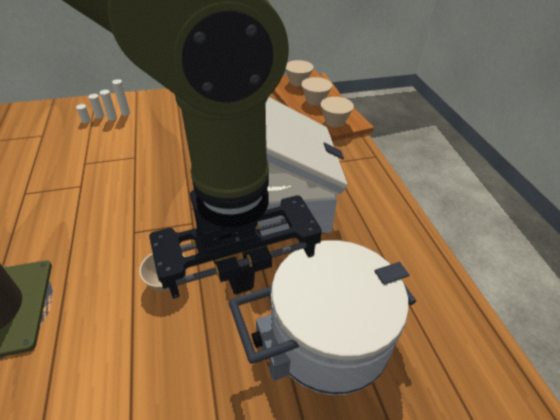

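The round lid lies flat on the rim with its centre at about (340,300). The gripper is clear of it, and the square lid still stands open with its edge near (340,180).

```bash
python3 -c "
from plant import *
print(finish_job())"
```

```text
the job is handed in; nothing more can be done
None
```

I lowered the round kiln's lid gently until it rested closed on the rim, left the square kiln's lid standing open without touching it, and handed the job in at about 7.3 s; no verdict came back.

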